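Pull the fuse carrier out of a distribution box

ROBOT

A 7-joint arm with a two-finger parallel gripper is mounted at the origin on a cart in front of the work surface, level with it; the furniture and walls round the work are solid. World frame = base frame: x ahead of the robot, y to its left, z up, the work surface at z = 0. Lengths are in m, angles in rad, forces in N, time in s.
With the tool pointing down it reaches from about 0.4 to 0.85 m from the base axis. Payload 10.4 kg.
Tool frame: the origin (TCP) lies between the finger pads; the fingertips stand 14 mm ahead of it and the grasp point (between the pads) lies 5 mm behind it (r.finger_overhang is the z of the fingertips in the tool frame, in m); z points along the fingers, y is the line along which they close (so a half turn about z gives the same grasp; the last joint's range is limited). The gripper opens to 87 mm and grips with 3 to 60 N. Pads are 19 mm wide; open, the fingers measure 117 mm over their backs; the gripper's body (75 mm by 190 mm) begins 51 mm behind the grasp point.
Start: joints at [1.269, 0.332, -0.065, 1.46, 0.022, 1.35, -0.088], TCP at [0.172, -0.601, 0.237] pointing down, gripper open.
Joint ranges: [-2.6, 2.6], [-0.5, 2.12], [-1.47, 1.34], [0.16, 2.42], [-1.27, 4.41], [0.06, 2.06], [-2.6, 2.6]. Speed limits (rad/s): [2.22, 2.22, 2.79, 2.79, 3.14, 3.14, 3.14].

INTERFACE

Orientations are given as a unit quaternion [x, y, z, w].
In Python, from bench import r, optics gives the robot as it stands.
- The arm moves only by the shell command python3 -m pendant 'ROWS' [FORCE]. ROWS is JSON, a list of rows, each a list of 7 numbers: the closure, from -1 (fully open) to 1 (shut), then the shift along the tool's x, y, z scaled (see below), then the turn, a rotation vector about the tool's x, y, z scaled (see below). In form: [[grip, x, y, z, rx, ry, rz], ...]. A call has 1 to 8 rows; each row is the pose to reach, as a shift and turn from the pose commanded when the call began, along the tool's axes at that moment; what a row does not reach only later rows make up. The controller multiplies each number of a shift by 0.3 m and each number of a turn by 120 degrees. A row lasts 1/8 s, in which the tool goes at most 62.5 mm and 10.7 degrees, less where a joint would pass 70% of its speed; a pose out of reach is approached as far as the arm can. A call with a number of a shift or a turn outside -1 to 1 is refused whole. A call with a gripper value outside its range is refused whole. The fingers move at their own pace and stop on an object; FORCE is the grip in N (left out, the last holds). Time passes only in rows, so rows that repeat a pose let the fingers close. It gives the time, the measured TCP pose, the force, the opening and the grip force at its end, in the units of the state.
- r.read_state(): the state, without advancing time (a new reading comes with each control period).
- optics.camera(name): name is "scene" or "top" or "wrist"; returns a dict with "pixels" (384x512x3 uint8, red, green, blue), "vfov" (degrees; the focal length in pixels is half the picture's height over the tangent of half this angle, whatever the lens; pixels are square), "cx", "cy" (the principal point, pixels), "rvec" (rotation vector, rad) and "tvec" (3), from world to camera coordinates, as OpenCV has them. Camera axes: x right, y down, z forward; pixel columns grow to the right and rows downward; lengths in m; the calibration is good to about 2 mm. A picture is of the moment at which its call begins. There is no depth.
- r.close_job(): hands the job in; it is judged then, once.
The state is a dict: "time": time; "joint_positions": joint angles; "joint_vel": joint speeds; "joint_torque": joint torques, N m; "ee_pos": TCP position; "eef_rot": TCP orientation; "ft_force": force on the tool from outside, world axes, zero at the start; "torque": the same for the moment, N m; "width": finger opening in m; "grip_force": force on a finger pad.
Only numpy, scipy, OpenCV 4.12 (cv2) and the standard library are available. Lean on these libraries where they do the work, as an engineer would, in place of code of your own. Each camera call takes 0.05 s, during which the arm holds its last target. There are 200 camera calls.

TASK

Open the hinged lid of the grey distribution box until it rests on its stop, then let go of it. Pinch the two sprung catches on opposite sides of the fuse carrier together, draw the carrier straight up out of its base and hold it upright and still, a good 5 cm above the rim of the box: the program finishes while you are still holding it by its two pinched catches, with the lid left open. Leave the other things round the box where they are.

Things in the scene. Friction and masses are not known exactly. Their poses are not given: they have to be found in the camera images.
- fuse_box: grey distribution box fixed to the bench, a tray 130 (x) x 200 (y) x 73 mm high with 3 mm walls, its inner floor 20 mm above the bench, closed at the start by its lid (107.5 mm high with it). Origin: centre of the underside, on the bench. z up, x points from the front (bail side) to the hinge side, y along its width. A 26 mm high terminal strip stands inside on the hinge side.
- lid (a joint): hinge of the lid, rad: 0 closed (the start), grows as the lid opens upward and away, 1.83 on its stop. The hinge has hardly any friction: the lid (0.25 kg) falls shut if let go before about 1.2 rad, and falls back on to the stop if let go beyond about 1.4.
- lid_hinge (a point): point on the hinge axis at the middle of the box's far rim, 73.5 mm above the bench; the axis runs along the box's y.
- bail_bar (a point): middle of the round steel bar (10 mm thick, 84 mm long along the box's y, 74 mm free between its two arms) of the pull bail, 45 mm in front of the lid's front wall; it moves with the lid on a radius of 175 mm about the hinge, starts 86 mm above the bench with free space below, and can turn between the fingers.
- carrier: white fuse carrier, a narrow upright block 26 (x) x 38 (y, at the foot; 22 above it) x 64 mm high with a 32 mm wide (y) cap, about 80 g. Origin: centre of its underside, 23 mm above the bench at the start. z up; x and y start parallel to the box's. Two barbs hold it in its base until both catches are pressed in; it then lifts straight up freely.
- fuse_base: black base fixed on the floor of the box, 37 (x) x 66 (y) x 23 mm high, in whose well the carrier stands centred. Origin: centre of its underside, 20 mm above the bench.
- catch_left (a joint): travel of the catch on the carrier's +y side, m: 0 sprung out, 0.006 fully pressed toward the carrier's middle; its barb is free from about 0.0035. The spring needs 3 N to start and 8 N at full travel.
- catch_right (a joint): the same for the catch on the carrier's -y side, pressed toward +y.
- catch_left_pad (a point): middle of the outer face of the left catch's black ribbed thumb pad, 22 mm wide (x) and 24 mm high, 46 mm above the carrier's underside and 26 mm to the +y side of its middle. The pads are 52 mm apart over their outer faces, 40 mm when both are fully pressed.
- catch_right_pad (a point): the same point on the right catch, 26 mm to the -y side.
- side_cutters: side cutters, 52x106x12 mm, a bystander lying on the bench near the box; leave it. Origin: centre of its underside.
- black_tape: roll of tape, 66x66x19 mm, a bystander lying on the bench near the box; leave it. Origin: centre of its underside.
- fuse_holder: in-line fuse holder, 13x36x12 mm, a bystander lying on the bench near the box; leave it. Origin: centre of its underside.
- solder_spool: spool of solder, 52x71x33 mm, a bystander lying on the bench near the box; leave it. Origin: centre of its underside.
- screwdriver: screwdriver, 16x170x15 mm, a bystander lying on the bench near the box; leave it. Origin: centre of its underside.

How it is judged:
By the outcome, as a careful person would: the job done as asked, in the order asked, and still so for the second after the job is handed in, while the arm keeps its last pose, push and grip.
It also fails if it takes over 53 s, if anything falls off the work surface, if the arm or the gripper's body presses on something with over 40 N, if the wrist force passes 120 N, or if a joint passes its speed limit or range.

## Working session

There is one attempt and no reset: what is moved stays moved. The work goes in short steps, Python scripts to look and compute and a shell command to move; the robot and the scene stay as the last step left them, time stands still between calls to the robot, and variables do not carry over. Pictures are saved under pics/ and viewed, at most 13 in all, crops included, and the job is handed in when it is done.

```bash
mkdir -p pics; ls
python3 - <<'E'
from bench import r, optics
import cv2,numpy as np
s=r.read_state(); print({k:np.round(v,3).tolist() for k,v in s.items()}, r.finger_overhang)
ims=[]
for n in("scene","top","wrist"):
    c=optics.camera(n); cv2.imwrite(f"pics/{n}0.png",c["pixels"][:,:,::-1])
    print(n,c["vfov"],c["cx"],c["cy"],np.round(c["rvec"],4),np.round(c["tvec"],4), [k for k in c])
E
```

```text
pics
{'time': 0.0, 'joint_positions': [1.269, 0.333, -0.065, 1.461, 0.022, 1.35, -0.088], 'joint_vel': [-0.001, 0.0, -0.002, -0.001, -0.0, -0.002, 0.001], 'joint_torque': [-0.001, -62.324, 0.024, -38.99, -0.062, 0.04, 0.0], 'ee_pos': [0.172, -0.601, 0.236], 'eef_rot': [0.99, 0.139, -0.0, -0.001], 'ft_force': [0.323, 0.293, 0.62], 'torque': [0.012, 0.028, -0.059], 'grip_force': 0.0, 'width': 0.087} 0.014
scene 47.8983046368218 255.62810902695549 187.1359543373449 [ 0.603  -2.4277  1.4233] [0.442  0.2151 0.8337] ['pixels', 'vfov', 'cx', 'cy', 'rvec', 'tvec']
top 42.968168948637214 254.2219960073824 182.4684666221885 [ 2.1832 -2.2119  0.0805] [-0.0608  0.5176  1.3201] ['pixels', 'vfov', 'cx', 'cy', 'rvec', 'tvec']
wrist 69.47178098631355 257.21243905193984 189.8602710718995 [-2.3076  1.7389  0.2669] [-0.6239 -0.0368  0.392 ] ['pixels', 'vfov', 'cx', 'cy', 'rvec', 'tvec']
```

View pics/top0.png

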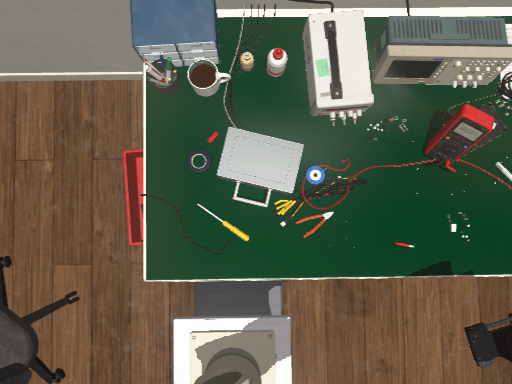

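View pics/scene0.png

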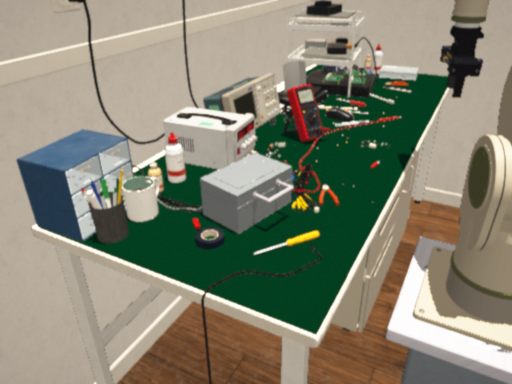

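The top view shows the grey box with lid corners near (230,127), (303,146), (294,193) and (218,175), and the bail bar from about (235,201) to (268,206). The scene view shows the box closed, with the bail facing the robot. Next I measure it.

```bash
cat > h.py <<'E'
from bench import r, optics
import cv2,numpy as np
from scipy.spatial.transform import Rotation as R
def cam(n):
    c=optics.camera(n); f=192/np.tan(np.radians(c["vfov"]/2))
    c["K"]=np.array([[f,0,c["cx"]],[0,f,c["cy"]],[0,0,1]]); c["R"]=cv2.Rodrigues(np.array(c["rvec"]))[0]; c["o"]=-c["R"].T@np.array(c["tvec"]); return c
def ray(c,p): return c["R"].T@np.linalg.inv(c["K"])@[p[0],p[1],1]
def onz(c,p,z): d=ray(c,p); return c["o"]+d*(z-c["o"][2])/d[2]
def proj(c,P): return cv2.projectPoints(np.array(P,float).reshape(-1,3),np.array(c["rvec"],float),np.array(c["tvec"],float),c["K"],None)[0].reshape(-1,2)
E
python3 - <<'E'
from h import *
c=cam("top"); im=c["pixels"]; hsv=cv2.cvtColor(im,cv2.COLOR_RGB2HSV)
m=((hsv[...,1]<40)&(hsv[...,2]>120)).astype(np.uint8); w=np.zeros_like(m); w[115:215,205:310]=m[115:215,205:310]
lid=cv2.morphologyEx(w,cv2.MORPH_OPEN,np.ones((9,9)))
k=max(cv2.findContours(lid,0,2)[0],key=cv2.contourArea); b=cv2.boxPoints(cv2.minAreaRect(k)); print(b)
P=np.array([onz(c,p,.1075) for p in b]); print(P.round(4)); print("ctr",P.mean(0),"sides",np.linalg.norm(np.diff(P,axis=0),axis=1)); 
e=P[1]-P[0]; print(np.degrees(np.arctan2(e[1],e[0])))
bl=w&~cv2.dilate(lid,np.ones((3,3))); ys,xs=np.nonzero(bl[180:]); 
k2=max(cv2.findContours(bl,0,2)[0],key=cv2.contourArea);b2=cv2.boxPoints(cv2.minAreaRect(k2)); print(b2, np.array([onz(c,p,.086) for p in b2]).round(4))
v=im[115:215,205:310,::-1]; cv2.imwrite("pics/crop1.png",cv2.resize(v,None,fx=5,fy=5,interpolation=cv2.INTER_CUBIC))
E
```

```text
[[215.88237 174.47061]
 [228.23532 125.05883]
 [304.47058 144.11765]
 [292.11765 193.52942]]
[[ 0.533   0.0312  0.1075]
 [ 0.6598 -0.0016  0.1075]
 [ 0.6083 -0.1966  0.1075]
 [ 0.4819 -0.1626  0.1075]]
ctr [ 0.5707343  -0.08239637  0.1075    ] sides [0.13095956 0.20168086 0.13092149]
-14.499673063036129
[[231.69128 198.77362]
 [236.00003 181.     ]
 [271.2897  189.55508]
 [266.98096 207.3287 ]] [[ 0.4711 -0.0077  0.086 ]
 [ 0.517  -0.0194  0.086 ]
 [ 0.4936 -0.1106  0.086 ]
 [ 0.4478 -0.0988  0.086 ]]
```

View pics/crop1.png

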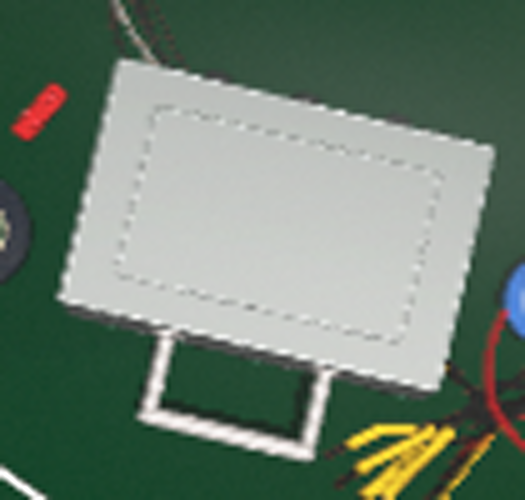

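The lid corners fit the expected box size. The box centre is near (0.571, -0.082) with a yaw of about -14.6°, and the bail bar predicted from that matches the bar in the image.

```bash
cat >> h.py <<'E'
YAW=np.radians(-14.65); C=np.array([.5707,-.0824,0]); UX=np.array([np.cos(YAW),np.sin(YAW),0]); UY=np.array([-UX[1],UX[0],0]); H=C+.065*UX+[0,0,.0735]
def down(a): # tool down, tool x at world angle a (deg)
    a=np.radians(a); return R.from_matrix(np.array([[np.cos(a),np.sin(a),0],[np.sin(a),-np.cos(a),0],[0,0,-1]]).T)
def row(p,Q,p0=None,Q0=None):
    s=r.read_state(); p0=np.array(s["ee_pos"]) if p0 is None else p0; Q0=R.from_quat(s["eef_rot"]) if Q0 is None else Q0
    return np.r_[Q0.inv().apply(p-p0)/.3, (Q0.inv()*Q).as_rotvec(degrees=True)/120].round(4)
def bar(th): f=th+.0716; return H+.175*(-np.cos(f)*UX+np.sin(f)*np.array([0,0,1]))
E
python3 - <<'E'
from h import *
np.set_printoptions(suppress=True)
b=bar(0); print(b); Q=down(75.35); print(row(b+[0,0,.12],Q))
s=r.read_state();p0=np.array(s["ee_pos"]);print(row((b+[0,0,.12]+p0)/2,R.from_quat(s["eef_rot"])))
E
```

```text
[ 0.46471003 -0.05469289  0.0860193 ]
[ 1.4391 -1.481   0.1014 -0.0004 -0.0002 -0.4948]
[ 0.7196 -0.7405  0.0507  0.      0.      0.    ]
```

```bash
python3 -m pendant '[[0.08,0.72,-0.74,0.05,0,0,-0.25],[0.08,0.72,-0.74,0.05,0,0,-0.25],[0.08,0.72,-0.74,0.05,0,0,-0.25],[0.08,0.72,-0.74,0.05,0,0,-0.25],[0.08,0.72,-0.74,0.05,0,0,-0.25],[0.08,0.72,-0.74,0.05,0,0,-0.25],[0.08,0.72,-0.74,0.05,0,0,-0.25]]' 30
python3 - <<'E'
from h import *
np.set_printoptions(suppress=True)
print(row(bar(0)+[0,0,.12],down(75.35)))
E
```

```text
time: 1.08
ee_pos: [0.3183, -0.3284, 0.2216]
eef_rot: [0.921, 0.391, -0.0, 0.0]
ft_force: [0.5, 0.5, 0.0]
width: 0.0401
grip_force: 0.0
[ 0.9952 -0.2832  0.0515  0.0001  0.0003 -0.2448]
```

```bash
python3 -m pendant '[[0.08,0.995,-0.283,0.05,0,0,-0.245],[0.08,0.995,-0.283,0.05,0,0,-0.245],[0.08,0.995,-0.283,0.05,0,0,-0.245],[0.08,0.995,-0.283,0.05,0,0,-0.245],[0.08,0.995,-0.283,0.05,0,0,-0.245],[0.08,0.995,-0.283,0.05,0,0,-0.245],[0.08,0.995,-0.283,0.05,0,0,-0.245]]' 30
python3 - <<'E'
from h import *
np.set_printoptions(suppress=True)
print(row(bar(0)+[0,0,-.005],down(75.35)))
E
```

```text
time: 1.95
ee_pos: [0.4649, -0.056, 0.2063]
eef_rot: [0.792, 0.611, -0.0, -0.0]
ft_force: [0.4, -0.2, -0.4]
width: 0.04
grip_force: 0.0
[ 0.004  -0.0013  0.4175 -0.0003  0.     -0.0007]
```

```bash
python3 -m pendant '[[0.08,0.004,-0.001,0.2,0,0,0],[0.08,0.004,-0.001,0.35,0,0,0],[0.08,0.004,-0.001,0.417,0,0,0],[0.08,0.004,-0.001,0.417,0,0,0],[0.4,0.004,-0.001,0.417,0,0,0],[0.8,0.004,-0.001,0.417,0,0,0],[1,0.004,-0.001,0.417,0,0,0],[1,0.004,-0.001,0.417,0,0,0]]' 20
python3 - <<'E'
from h import *
np.set_printoptions(suppress=True)
cv2.imwrite("pics/w1.png",cam("wrist")["pixels"][:,:,::-1])
s=r.read_state();p0=np.array(s["ee_pos"]);Q=down(75.35);print(p0,s["ft_force"])
for t in np.arange(.1,1.85,.1): print(round(t,1),row(bar(t)-bar(0)+p0,Q,p0,Q)[:3])
E
```

```text
time: 2.95
ee_pos: [0.4642, -0.053, 0.0816]
eef_rot: [0.791, 0.611, -0.001, -0.0]
ft_force: [-0.2, -0.3, 9.5]
width: 0.0094
grip_force: 20.0
[ 0.4642491  -0.05304619  0.08168559] [-4.89390294  0.49477304  6.08371476]
0.1 [-0.      0.0071 -0.0579]
0.2 [-0.      0.0199 -0.1148]
0.3 [-0.      0.0383 -0.1701]
0.4 [-0.      0.0622 -0.2233]
0.5 [-0.      0.0912 -0.2738]
0.6 [ 0.      0.1252 -0.3212]
0.7 [ 0.      0.1637 -0.365 ]
0.8 [-0.      0.2064 -0.4047]
0.9 [ 0.      0.2529 -0.44  ]
1.0 [-0.      0.3026 -0.4704]
1.1 [-0.      0.3551 -0.4957]
1.2 [-0.      0.4099 -0.5157]
1.3 [-0.      0.4664 -0.5301]
1.4 [-0.      0.5241 -0.5387]
1.5 [ 0.      0.5823 -0.5416]
1.6 [-0.      0.6405 -0.5386]
1.7 [ 0.      0.6982 -0.5299]
1.8 [-0.      0.7547 -0.5154]
```

View pics/w1.png

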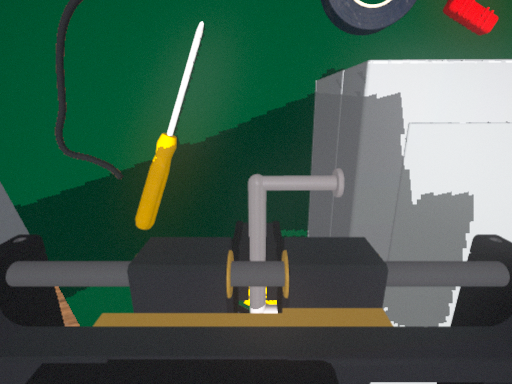

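The wrist view shows the fingers closed on the bail bar at about (258,270), and the measured width of 9.4 mm agrees. I start along the arc.

```bash
python3 -m pendant '[[1,0,0.002,-0.03,0,0,0],[1,0,0.007,-0.058,0,0,0],[1,0,0.013,-0.087,0,0,0],[1,0,0.02,-0.115,0,0,0],[1,0,0.038,-0.17,0,0,0],[1,0,0.062,-0.223,0,0,0],[1,0,0.091,-0.274,0,0,0]]' 30
python3 - <<'E'
from h import *
np.set_printoptions(suppress=True)
s=r.read_state();p0=np.array(s["ee_pos"]);Q=down(75.35);print(p0,s["ft_force"],bar(.5)-[0,0,.005])
q0=bar(.5)
for t in np.arange(.6,1.85,.1): print(round(t,1),row(bar(t),Q,q0,Q)[:3])
E
```

```text
time: 3.88
ee_pos: [0.4892, -0.0595, 0.164]
eef_rot: [0.791, 0.612, -0.002, -0.002]
ft_force: [-11.8, 2.6, 4.2]
width: 0.0088
grip_force: 30.0
[ 0.48924172 -0.05946905  0.16403647] [-11.78099957   2.64499145   4.16491381] [ 0.49119043 -0.0616152   0.16317122]
0.6 [ 0.      0.034  -0.0474]
0.7 [ 0.      0.0725 -0.0912]
0.8 [ 0.      0.1152 -0.1309]
0.9 [ 0.      0.1616 -0.1661]
1.0 [ 0.      0.2114 -0.1966]
1.1 [ 0.      0.2639 -0.2219]
1.2 [ 0.      0.3187 -0.2418]
1.3 [ 0.      0.3752 -0.2562]
1.4 [ 0.      0.4328 -0.2649]
1.5 [ 0.      0.4911 -0.2678]
1.6 [ 0.      0.5493 -0.2648]
1.7 [ 0.     0.607 -0.256]
1.8 [ 0.      0.6634 -0.2416]
```

```bash
python3 -m pendant '[[1,0,0.034,-0.047,0,0,0],[1,0,0.072,-0.091,0,0,0],[1,0,0.115,-0.131,0,0,0],[1,0,0.162,-0.166,0,0,0],[1,0,0.211,-0.197,0,0,0],[1,0,0.264,-0.222,0,0,0],[1,0,0.319,-0.242,0,0,0],[1,0,0.375,-0.256,0,0,0]]' 30
python3 - <<'E'
from h import *
np.set_printoptions(suppress=True)
s=r.read_state();p0=np.array(s["ee_pos"]);Q=down(75.35);print(p0,s["ft_force"],bar(1.3)-[0,0,.005])
for t in np.arange(1.4,1.85,.05): print(round(t,2),row(bar(t),Q,bar(1.3),Q)[:3])
E
```

```text
time: 4.88
ee_pos: [0.6013, -0.0882, 0.242]
eef_rot: [0.791, 0.611, 0.001, 0.0]
ft_force: [-0.8, 2.7, 0.1]
width: 0.0089
grip_force: 30.0
[ 0.60126875 -0.08823224  0.24202374] [-0.83489182  2.66987303  0.12720988] [ 0.60008333 -0.09008117  0.24003954]
1.4 [ 0.      0.0577 -0.0087]
1.45 [-0.      0.0867 -0.0108]
1.5 [ 0.      0.1159 -0.0115]
1.55 [-0.      0.1451 -0.0108]
1.6 [-0.      0.1741 -0.0086]
1.65 [-0.      0.2031 -0.0049]
1.7 [-0.      0.2318  0.0002]
1.75 [0.     0.2602 0.0067]
1.8 [-0.      0.2883  0.0147]
1.85 [0.     0.3159 0.024 ]
```

```bash
python3 -m pendant '[[1,0,0.058,-0.009,0,0,0],[1,0,0.116,-0.0115,0,0,0],[1,0,0.174,-0.009,0,0,0],[1,0,0.22,-0.002,0,0,0],[1,0,0.26,0.006,0,0,0],[1,0,0.28,0.012,0,0,0],[1,0,0.28,0.012,0,0,0],[1,0,0.28,0.012,0,0,0]]' 30;  python3 -m pendant '[[0.1,0,0,0,0,0,0],[0.1,0,0,0,0,0,0],[0.1,0,0,0,0,0,0],[0.1,0,0,0,0,0,0],[0.1,0,0,-0.1,0,0,0],[0.1,0,0,-0.2,0,0,0],[0.1,0,0,-0.35,0,0,0],[0.1,0,0,-0.35,0,0,0]]'
python3 - <<'E'
from h import *
c=cam("top"); cv2.imwrite("pics/top2.png",c["pixels"][100:220,190:320,::-1].repeat(5,0).repeat(5,1)[:600,:800]); cv2.imwrite("pics/scene2.png",cam("scene")["pixels"][:,:,::-1])
E
```

```text
time: 5.88
ee_pos: [0.6817, -0.1094, 0.2375]
eef_rot: [0.791, 0.611, 0.001, 0.0]
ft_force: [1.9, 1.9, 4.1]
width: 0.0089
grip_force: 30.0
time: 6.88
ee_pos: [0.6825, -0.1093, 0.3459]
eef_rot: [0.791, 0.611, 0.002, 0.002]
ft_force: [-0.5, -0.5, -0.3]
width: 0.039
grip_force: 0.0
```

View pics/scene2.png

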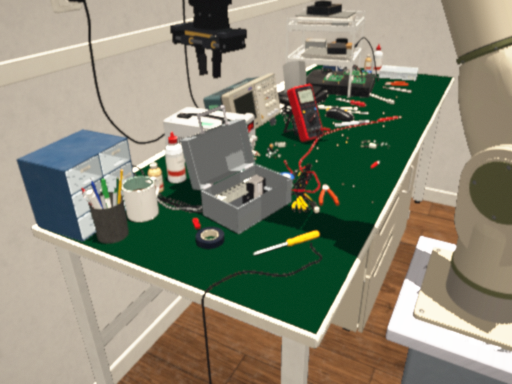

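The lid rests open on its stop and the carrier is visible inside the box. I retreat to uncover the view.

```bash
python3 -m pendant '[[-0.5,0,-0.2,-0.02,0,0,0],[-1,0,-0.4,-0.02,0,0,0],[-1,0,-0.6,-0.02,0,0,0],[-1,0,-0.7,-0.02,0,0,0],[-1,0,-0.85,-0.02,0,0,0],[-1,0,-0.85,-0.02,0,0,0],[-1,0,-0.85,-0.02,0,0,0]]'
python3 - <<'E'
from h import *
print(np.round(r.read_state()["joint_positions"],2))
c=cam("top"); a=cv2.resize(c["pixels"][100:220,205:325,::-1],(480,480),interpolation=2); s=cam("scene"); b=cv2.resize(s["pixels"][110:240,180:305,::-1],(480,480),interpolation=2)
cv2.imwrite("pics/ts.png",cv2.resize(np.hstack([a,b]),(800,400)))
w=cam("wrist");cv2.imwrite("pics/w3.png",w["pixels"][:,:,::-1])
E
```

```text
time: 7.85
ee_pos: [0.4347, -0.0457, 0.3473]
eef_rot: [0.792, 0.611, -0.0, -0.0]
ft_force: [-0.2, -0.8, -0.0]
width: 0.0865
grip_force: 0.0
[ 0.76 -0.11 -0.68  1.7  -0.07  1.53 -0.17]
```

View pics/ts.png

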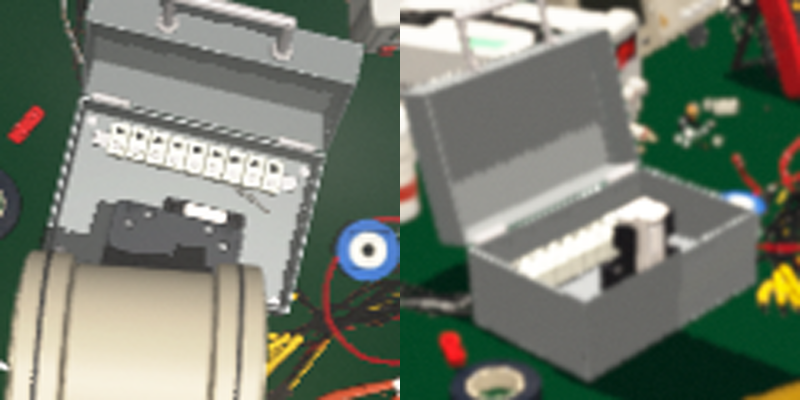

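View pics/w3.png

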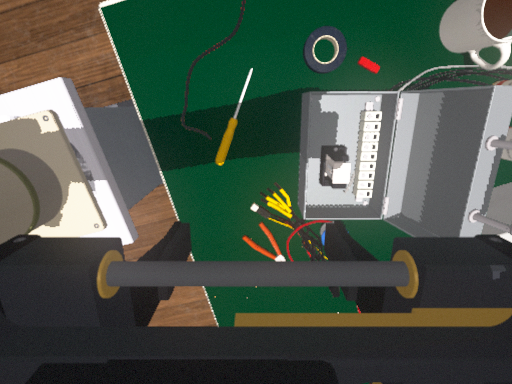

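The wrist view shows the open box, with the white carrier at about (338,165) in its black base and the terminal strip near column 370. I localize the carrier roughly from here.

Run:
```python
from h import *
np.set_printoptions(suppress=True)
s=r.read_state();p0=np.array(s["ee_pos"]);Q0=R.from_quat(s["eef_rot"])
w=cam("wrist"); print("cam in tool",Q0.inv().apply(w["o"]-p0), "axis in tool",Q0.inv().apply(w["R"][2]))
im=w["pixels"]; x0,y0=310,130; v=im[y0:205,x0:362]
m=(v.min(2)>150).astype(np.uint8)
for k in cv2.findContours(m,0,2)[0]:
    if cv2.contourArea(k)>20:
        b=cv2.boundingRect(k); c=np.array([b[0]+b[2]/2+x0,b[1]+b[3]/2+y0]); P=onz(w,c,.087); print(b,c,P,(P-C)@UX,(P-C)@UY)
print([row(C+[0,0,.3],down(a)) for a in (165.35,)])
```

```text
cam in tool [ 0.08200383 -0.00038425 -0.14824127] axis in tool [-0.29688367 -0.00057608  0.95491348]
(0, 0, 52, 75) [336.  167.5] [ 0.54672816 -0.08429354  0.087     ] -0.02271358312874495 -0.007894782396259509
[array([-0.0055,  0.4682,  0.1571, -0.0001, -0.0008, -0.7498])]
```

```bash
python3 -m pendant '[[-1,0,0.1,0.0,0,0,-0.09],[-1,0,0.2,0.05,0,0,-0.18],[-1,0,0.3,0.1,0,0,-0.27],[-1,0,0.4,0.15,0,0,-0.36],[-1,0,0.4,0.15,0,0,-0.45],[-1,0,0.4,0.15,0,0,-0.54],[-1,0,0.4,0.15,0,0,-0.63],[-1,0,0.4,0.15,0,0,-0.72]]';python3 -m pendant '[[-1,0,0,0,0,0,-0.03],[-1,0,0,0,0,0,-0.03],[-1,0,0,0,0,0,-0.03]]'
python3 - <<'E'
from h import *
w=cam("wrist");np.savez("w4.npz",**w);print(proj(w,C-.02*UX+[0,0,.087]));cv2.imwrite("pics/w4.png",w["pixels"][:,:,::-1])
E
```

```text
time: 9.05
ee_pos: [0.5513, -0.0756, 0.3021]
eef_rot: [0.159, 0.987, 0.001, -0.001]
ft_force: [-0.5, 0.2, -0.0]
width: 0.087
grip_force: 0.0
time: 9.43
ee_pos: [0.5511, -0.0756, 0.3025]
eef_rot: [0.132, 0.991, 0.0, -0.0]
ft_force: [0.0, -0.1, 0.3]
width: 0.0871
grip_force: 0.0
[[255.83649749 168.74248174]]
```

View pics/w4.png

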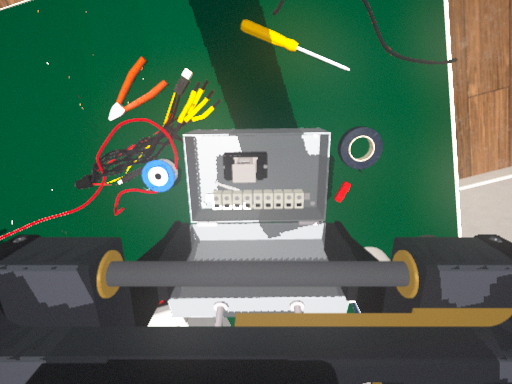

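The carrier cap is at about (245,168), its black base spans columns 223–268, and the front rim runs from (184,134) to (330,130). I zoom in to find the edges.

Run:
```python
from h import *
w=dict(np.load("w4.npz")); v=w["pixels"][120:230,178:338]
cv2.imwrite("pics/z4.png",cv2.resize(v[:,:,::-1],None,fx=5,fy=5,interpolation=cv2.INTER_NEAREST))
```

```text
(no output)
```

View pics/z4.png

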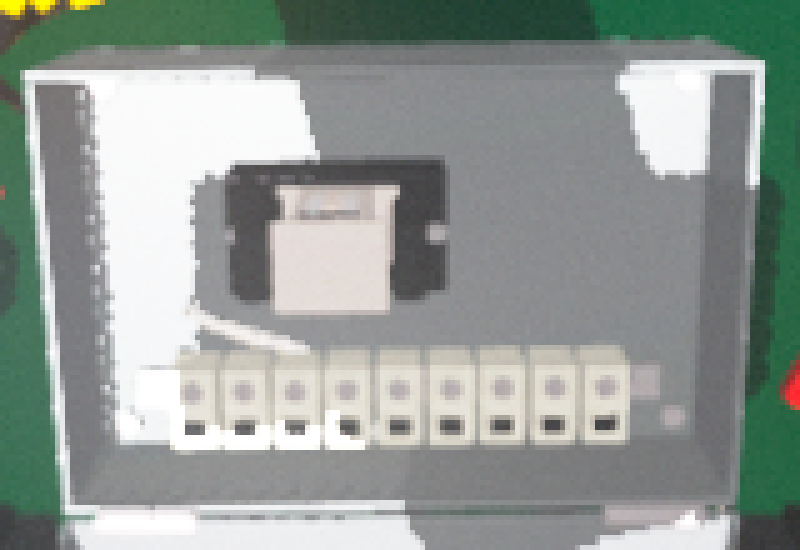

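Run:
```python
from h import *
np.set_printoptions(suppress=True,precision=4)
w=dict(np.load("w4.npz"))
f=lambda u,v,z:onz(w,(u/5+178-.5,v/5+120-.5),z)
A=[f(22,72,.073),f(765,62,.073),f(738,507,.073),f(65,515,.073)]; A=np.array(A); print(A, A.mean(0)); print(np.linalg.norm(A[1]-A[0]),np.linalg.norm(A[2]-A[1]))
d=A[1]-A[0]+A[2]-A[3]; print("yaw",np.degrees(np.arctan2(-d[0],d[1])))
B=np.array([f(270,221,.087),f(396,219,.087),f(389,312,.087),f(274,313,.087)]); P=B.mean(0); print(B,P,(P-C)@UX,(P-C)@UY); d=B[1]-B[0]+B[2]-B[3];print(np.degrees(np.arctan2(-d[0],d[1])),np.linalg.norm(B[1]-B[0]),np.linalg.norm(B[2]-B[1]))
D=np.array([f(226,160,.043),f(448,160,.043)]);print("base front",D,D.mean(0), np.linalg.norm(D[1]-D[0]),(D.mean(0)-P)@UX,(D.mean(0)-P)@UY)
```

```text
[[ 0.4822 -0.1615  0.073 ]
 [ 0.5319  0.0317  0.073 ]
 [ 0.6574 -0.0001  0.073 ]
 [ 0.6077 -0.1931  0.073 ]] [ 0.5698 -0.0808  0.073 ]
0.19953276832005432 0.12950231095287007
yaw -14.426763559253327
[[ 0.5362 -0.1069  0.087 ]
 [ 0.5445 -0.0743  0.087 ]
 [ 0.5689 -0.0829  0.087 ]
 [ 0.5609 -0.1132  0.087 ]] [ 0.5526 -0.0943  0.087 ] -0.014486342001948113 -0.016103749018332243
-14.446787021347816 0.033673259775452304 0.025847966007580627
base front [[ 0.523  -0.1206  0.043 ]
 [ 0.5402 -0.0572  0.043 ]] [ 0.5316 -0.0889  0.043 ] 0.06562627300989163 -0.02168919869289396 -6.98746360394808e-05
```

The box comes out at 199.5 × 129.5 mm, which confirms the calibration. The carrier is at about (0.552, -0.094) with a yaw of -14.45°.

Run:
```python
from h import *
np.set_printoptions(suppress=True)
print(row(np.array([.552,-.0942,.064]),down(165.55)))
```

```text
[-0.0196 -0.0593  0.7953  0.0001 -0.0002 -0.0059]
```

```bash
python3 -m pendant '[[-1,-0.0196,-0.059,0.15,0,0,-0.006],[-1,-0.0196,-0.059,0.3,0,0,-0.006],[-1,-0.0196,-0.059,0.45,0,0,-0.006],[-1,-0.0196,-0.059,0.55,0,0,-0.006],[-1,-0.0196,-0.059,0.55,0,0,-0.006],[-1,-0.0196,-0.059,0.55,0,0,-0.006]]' 25
python3 - <<'E'
from h import *
np.set_printoptions(suppress=True)
w=cam("wrist");cv2.imwrite("pics/z5.png",w["pixels"][:,:,::-1])
print(row(np.array([.552,-.0942,.064]),down(165.55)),proj(w,[.5526,-.0943,.087]))
E
```

```text
time: 10.22
ee_pos: [0.5528, -0.0941, 0.1393]
eef_rot: [0.125, 0.992, 0.0, 0.001]
ft_force: [0.3, -0.3, 1.0]
width: 0.0871
grip_force: 0.0
[ 0.0038 -0.0009  0.2518  0.      0.0011  0.0006] [[256.75340915 214.23211743]]
```

View pics/z5.png

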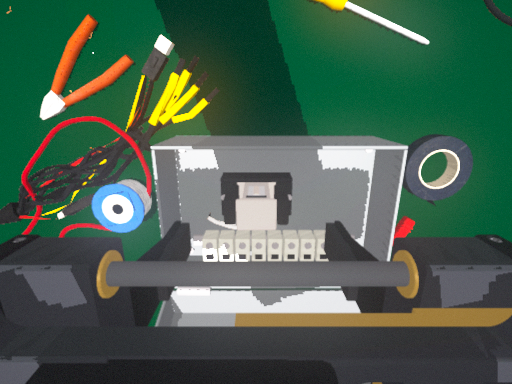

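The cap is centred at about (256.5, 213.5), against a predicted (256.8, 214.2). It is well aligned, so I descend and pinch.

```bash
python3 -m pendant '[[-1,0.002,-0.001,0.1,0,0.001,0],[-1,0.003,-0.001,0.2,0,0.001,0],[-1,0.003,-0.001,0.25,0,0.001,0],[-1,0.003,-0.001,0.25,0,0.001,0],[-1,0.003,-0.001,0.25,0,0.001,0]]' 25; python3 -m pendant '[[-0.4,0,0,0,0,0,0],[-0.2,0,0,0,0,0,0],[0,0,0,0,0,0,0],[0.2,0,0,0,0,0,0],[0.4,0,0,0,0,0,0],[0.4,0,0,0,0,0,0],[0.4,0,0,0,0,0,0],[0.4,0,0,0,0,0,0]]' 25
python3 - <<'E'
from h import *
print(r.read_state()["ft_force"])
E
```

```text
time: 10.9
ee_pos: [0.552, -0.0943, 0.0643]
eef_rot: [0.125, 0.992, 0.0, -0.0]
ft_force: [-0.4, -0.6, 0.7]
width: 0.0868
grip_force: 0.0
time: 11.9
ee_pos: [0.5513, -0.0942, 0.0633]
eef_rot: [0.125, 0.992, 0.0, -0.001]
ft_force: [-2.2, -0.5, 5.8]
width: 0.0383
grip_force: 25.0
[-2.17466717 -0.46038985  5.82754974]
```

Both catches read as fully pressed, at 38 mm over the pads. I lift gently.

```bash
python3 -m pendant '[[0.4,0,0,-0.01,0,0,0],[0.4,0,0,-0.02,0,0,0],[0.4,0,0,-0.04,0,0,0],[0.4,0,0,-0.06,0,0,0],[0.4,0,0,-0.09,0,0,0],[0.4,0,0,-0.12,0,0,0],[0.4,0,0,-0.15,0,0,0],[0.4,0,0,-0.19,0,0,0]]' 25; python3 -m pendant '[[0.4,0,0,-0.04,0,0,0],[0.4,0,0,-0.08,0,0,0],[0.4,0,0,-0.12,0,0,0],[0.4,0,0,-0.16,0,0,0],[0.4,0,0,-0.2,0,0,0],[0.4,0,0,-0.24,0,0,0],[0.4,0,0,-0.26,0,0,0],[0.4,0,0,-0.27,0,0,0]]'; python3 -m pendant '[[0.4,0,0,0,0,0,0],[0.4,0,0,0,0,0,0],[0.4,0,0,0,0,0,0],[0.4,0,0,0,0,0,0],[0.4,0,0,0,0,0,0],[0.4,0,0,0,0,0,0]]';python3 - <<'E'
from h import *
w=cam("wrist")["pixels"];s=cam("scene")["pixels"][60:252,140:396]
cv2.imwrite("pics/z6.png",np.hstack([cv2.resize(x[:,:,::-1],(400,300),interpolation=2) for x in(w[90:330,96:416],s)]))
E
```

```text
time: 12.9
ee_pos: [0.5511, -0.0943, 0.1205]
eef_rot: [0.125, 0.992, 0.0, -0.001]
ft_force: [0.5, -0.2, -0.1]
width: 0.0376
grip_force: 25.0
time: 13.9
ee_pos: [0.5514, -0.0944, 0.2011]
eef_rot: [0.125, 0.992, 0.0, -0.001]
ft_force: [0.2, 0.2, -0.6]
width: 0.0375
grip_force: 25.0
time: 14.65
ee_pos: [0.5513, -0.0943, 0.2008]
eef_rot: [0.125, 0.992, 0.0, -0.001]
ft_force: [0.3, -0.2, -1.5]
width: 0.0379
grip_force: 25.0
```

View pics/z6.png

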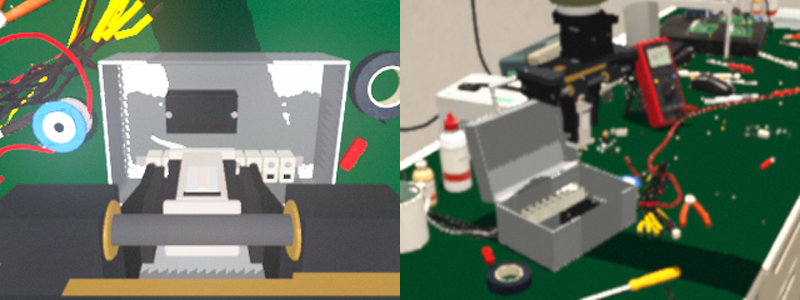

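The carrier is out, held upright by its catches about 8–9 cm above the rim. The base is empty and the lid is open, so I hand in.

```bash
python3 -c "
from bench import r
print(r.close_job())"
```

```text
the job is handed in; nothing more can be done
None
```

The job is handed in: the lid is open on its stop and released, and the gripper is holding the fuse carrier upright by its two pinched catches, about 8–9 cm above the rim of the box, after about 15 s; the result of the judging was not shown.

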